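# Lock the blasting nozzle and hold an urn handle's tang in the guard window

### The arm

A 6-joint arm with a two-finger parallel gripper is mounted at the origin on the work surface. World frame = base frame: x ahead of the robot, y to its left, z up, the work surface at z = 0. Lengths are in m, angles in degrees, forces in N, time in s.
With the tool pointing down it reaches from about 0.3 to 0.75 m from the base axis. Payload 8.5 kg.
Tool frame: the origin (TCP) lies at the very end of the fingers, on their centre line; the grasp point (between the pads) lies 19 mm behind it; x points along the fingers, y is the direction in which the jaws open and shut, and the axes are right-handed (so a half turn about x gives the same grasp; the last joint's range is limited). The gripper opens to 85 mm and grips with 20 to 120 N. Pads are 22 mm wide; open, the fingers measure 114 mm over their backs; the gripper's body (76 mm by 85 mm) begins 54 mm behind the grasp point. The pads swing forward as they close: fully open they stand 13 mm farther back than shut.
Start: joints at [-85.331, 21.807, 74.336, -0, 83.858, -12.336], TCP at [0.161, -0.526, 0.231] pointing down, gripper open.
Joint ranges: [-178.18, 178.18], [-50.72, 133.34], [12.68, 142.11], [-81.47, 261.47], [9.98, 163.14], [-165.26, 165.26]. Speed limits (degrees/s): [136.94, 136.94, 180, 180, 180, 180].

### API

Orientations are given as a 3x3 rotation matrix whose columns are the frame's x, y, z axes.
In Python, from rig import env, eyes, close_job gives the robot as it stands.
- The arm moves only by the shell command python3 -m pendant 'ROWS' [OPENING] [FORCE]. ROWS is a JSON object of lists of equal length, an entry for each row: "travel": the shift along the world's x, y, z in mm, a list of three; "delta_rot": the turn, a rotation vector about the world's x, y, z in rad, a list of three. In form: {"travel": [[x, y, z], ...], "delta_rot": [[wx, wy, wz], ...]}. A call has 1 to 20 rows; each row shifts and turns the commanded pose from where the row before left it; what a row does not reach is not made up. A row lasts 1/12 s, in which the tool goes at most 41.7 mm and 7.16 degrees, less where a joint would pass 70% of its speed; a pose out of reach is approached as far as the arm can. A call with a gripper value outside its range is refused whole. OPENING is the finger opening in mm, from 0 to 85.4, set as the call begins (- or left out, the last holds). The fingers move at their own pace and stop on an object; FORCE is the grip in N (left out, the last holds). Time passes only in rows, so rows that do not move let the fingers close. It gives the time, the measured TCP pose, the force and the opening at its end, in the units of the state.
- env.observe(): the state, without advancing time (a new reading comes with each control period).
- eyes.get_image(name): name is "side" or "top" or "wrist"; returns the picture (480x640x3 uint8, red, green, blue); there is no depth.
- eyes.camera_model(name): a dict with "vfov" (degrees; the focal length in pixels is half the picture's height over the tangent of half this angle, whatever the lens; pixels are square), "cx", "cy" (the principal point, pixels), "pose" (4x4, takes a point from camera to world coordinates). Camera axes: x right, y up, looking along -z (the intrinsics and any distortion apply to the point x, -y, -z); pixel columns grow to the right and rows downward; lengths in m; the calibration is good to about 2 mm. A picture is of the moment at which its call begins: read the wrist's pose just before it. camera_model takes no time and is no camera call; for the wrist camera it gives the pose at the moment of the call.
- close_job(): hands the job in, once; it reports no verdict.
The state is a dict: "time_s": time; "q": joint angles; "qvel": joint speeds; "joint_efforts": joint torques, N m; "position": TCP position; "tool_rot": TCP orientation; "ft_force": force on the tool from outside, world axes, zero at the start; "wrist_torque": the same for the moment, N m; "grip_width": finger opening in m.
Only numpy, scipy, OpenCV 4.12 (cv2) and the standard library are available. Lean on these libraries where they do the work, as an engineer would, in place of code of your own. Each camera call takes 0.05 s, during which the arm holds its last target. There are 200 camera calls.

### The job

Ready the small blasting box: turn its nozzle's lock collar clockwise by the upright lug, fully home at the long locked mark. Then take the urn handle with the flat rectangular wooden grip from the rack and pass its steel tang down through the slotted guard window in the box's top until the dark line scribed on the tang is level with the top plate. Finish while holding it there, upright, still and without forcing it against the window, and leave the other handles and things on the bench where they are.

Things in the scene. Friction and masses are not known exactly. Their poses are not given: they have to be found in the camera images.
- collar (a joint): Angle of the captive steel lock collar (84 mm across) around the nozzle head on the box, vertical axis. It grows clockwise seen from above; 0 = open, lug at a small round dot on the plate; 1.3 rad = hard stop, locked, lug at the long radial mark. Starts between 0 and 0.4, turns with light friction (about 2.5 N at the lug), stays where left.
- collar_axis (a point): Point on the collar's vertical turning axis, 30 mm above the box's top plate, 135 mm beside the window. The nozzle head in the middle of the collar rises to 34 mm above the plate.
- collar_lug (a point): Centre of the gripping part of the upright steel lug on the collar, 66 mm from the axis, 35 mm above the top plate. The lug is 20 mm along the radius (its x axis, pointing outwards), 10 mm thick across it (y, the way it moves and is pinched) and rises to 50 mm above the plate; the collar ring is 19 mm high. z is up.
- window (a point): Centre of the slot in the guard window, level with the upper face of the box's top plate (130 mm above the bench). Slot 38 mm long (x) and 10 mm wide (y), 2 mm more than the tang each way; plate 8 mm thick; sloping steel lips around the slot rise 6 mm and lead in from 5 mm off on each side. z is up. Below the plate the box is hollow to 10 mm above the bench.
- handle_mid (a point): Middle (half-way up) of the handle to use, standing upright in a rack pocket, about 180 g, 130 mm tall: flat steel tang 36 (x) by 8 (y) by 80 mm, brass shoulder 50 x 20 x 8 mm on it, flat dark wooden grip 50 (x) by 22 (y) by 42 mm high on top. Grip's centre 44 mm above this point, foot 65 mm below. z up. Dark line around the tang 55 mm above its foot. Fits the slot either way round.
- handle_tip (a point): Centre of the foot of that handle's tang, its lowest point; same axes. It stands 8 mm above the bench in the pocket.
- rack: Wooden block on the bench, fixed, 240 mm (x) by 75 mm (y) by 50 mm high, origin under its centre. Three pockets 42 mm deep, 75 mm apart along x, each with a handle standing in it, the wide side of its tang along x; lift a handle straight up by 42 mm to free it.
- ball_handle_mid (a point): Middle of another handle in the rack, with the same tang and a wooden ball grip of 36 mm. Leave it in place.
- bar_handle_mid (a point): Middle of another handle in the rack, with the same tang and a thin wooden cross bar 64 mm long as grip, top 130 mm above its foot. Leave it in place.
- screwdriver: Loose screwdriver with black handle, 200 mm, lying on the bench; origin under its middle. Bystander.
- wrench: Loose wrench, 180 mm, lying on the bench; origin under its middle. Bystander.
- mug: White mug, 80 mm across and 90 mm high; origin under it. Bystander.
- jar: Glass jar with steel lid, 68 mm across and 100 mm high; origin under it. Bystander.
- tap: Brass urn tap lying on the bench, 85 mm long, 52 mm high; origin under its body. Bystander.
- handle: The same handle as handle_mid; origin at the foot of the tang, same axes.
- blaster: The blasting box, grey with an aluminium top plate, 200 (x) by 300 (y) by 130 mm high, fixed to the bench; origin under its centre. The window lies 80 mm towards its -y, the collar axis 55 mm towards +y. Seen from above, the locked mark lies 74 degrees and the open dot 149 degrees counter-clockwise of +x about the collar axis.
Mind the look-alikes: they are no part of the job. Leave any white look-alike of the handle alone.

How it is judged:
By the outcome, as a careful person would: the job done as asked, in the order asked, and still so for the second after the job is handed in, while the arm keeps its last pose, push and grip.
It also fails if it takes over 58 s, if anything falls off the work surface, if the arm or the gripper's body presses on something with over 40 N, if the wrist force passes 120 N, or if a joint passes its speed limit or range.

## Working session

There is one attempt and no reset: what is moved stays moved. The work goes in short steps, Python scripts to look and compute and a shell command to move; the robot and the scene stay as the last step left them, time stands still between calls to the robot, and variables do not carry over. Pictures are saved under pics/ and viewed, about 8 in all and at most 12, crops included, and the job is handed in when it is done.

```bash
mkdir -p pics; ls; python3 - <<'E'
from rig import env,eyes
import cv2,numpy as np
for n in("top","side"):
    im=eyes.get_image(n);cv2.imwrite(f"pics/{n}0.png",im[:,:,::-1])
    m=eyes.camera_model(n);print(n,{k:(np.round(v,4).tolist() if k=="pose" else v) for k,v in m.items()})
s=env.observe();print(s["time_s"],s["position"],np.round(s["tool_rot"],3),s["grip_width"])
E
```

```text
pics
top {'vfov': 43.58956290181911, 'cx': 322.3793936541035, 'cy': 236.73544520786916, 'pose': [[-0.006, 0.9996, -0.0273, 0.4885], [-0.9999, -0.0063, -0.0134, 0.0073], [-0.0136, 0.0272, 0.9995, 1.4196], [0.0, 0.0, 0.0, 1.0]]}
side {'vfov': 45.17136275752474, 'cx': 313.4938821644896, 'cy': 240.38811484076314, 'pose': [[0.8181, 0.4382, -0.3724, -0.0234], [-0.5749, 0.6106, -0.5446, -0.7754], [-0.0113, 0.6597, 0.7515, 1.2296], [0.0, 0.0, 0.0, 1.0]]}
0.1 [ 0.16081391 -0.52568979  0.23076741] [[-0.     0.292 -0.956]
 [ 0.001 -0.956 -0.292]
 [-1.    -0.001 -0.   ]] 0.08579235692595322
```

View pics/top0.png

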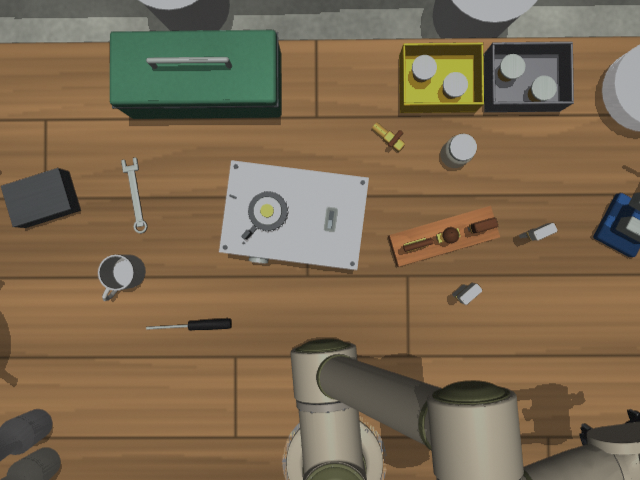

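View pics/side0.png

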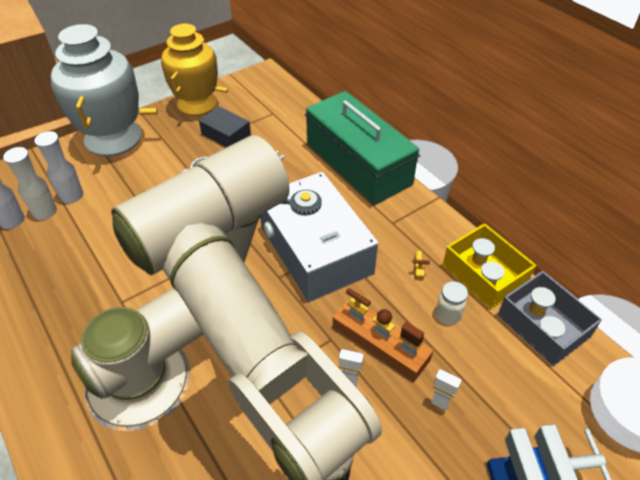

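Top view: window is at (330,219), collar at (267,211), lug at about (247,236), and the locked mark at (233,196). The flat-grip handle is at (483,226), at the end of the rack, with the ball handle at (450,235) and the bar handle at (415,243). White look-alikes stand at (540,232) and (467,293). The side view agrees on the rack order (bar, ball, flat).

```bash
cat > h.py <<'E'
import numpy as np,cv2
from rig import env,eyes
def ray(m,u,v):
    f=240/np.tan(np.radians(m["vfov"]/2));P=np.array(m["pose"])
    d=np.array([(u-m["cx"])/f,-(v-m["cy"])/f,-1]);return P[:3,3],P[:3,:3]@d
def at(m,u,v,z):
    o,d=ray(m,u,v);return o+d*(z-o[2])/d[2]
def px(m,p):
    f=240/np.tan(np.radians(m["vfov"]/2));P=np.array(m["pose"]);c=P[:3,:3].T@(np.array(p)-P[:3,3])
    return m["cx"]+f*c[0]/-c[2],m["cy"]-f*c[1]/-c[2]
def ang(a,b): d=np.array(b)-a;return np.degrees(np.arctan2(d[1],d[0]))
E
python3 - <<'E'
from h import *
m=eyes.camera_model("top");s=eyes.camera_model("side")
A=lambda u,v,z:at(m,u,v,z)
c=[A(*p,.13) for p in((234,162),(368,178),(357,269),(221,253))]
print("corners",np.round(c,3),[round(np.linalg.norm(c[i]-c[i-1]),3) for i in range(4)])
ctr=sum(c)/4;yaw=(ang(c[3],c[0])+ang(c[2],c[1]))/2;yaw2=(ang(c[1],c[0])+ang(c[2],c[3]))/2-90;print(ctr,yaw,yaw2)
R=lambda a:np.array([np.cos(np.radians(a)),np.sin(np.radians(a)),0])
print("pred win",ctr-.08*R(yaw+90),"col",ctr+.055*R(yaw+90))
w=A(330,219,.13);k=A(267,211,.164);l=A(244,239,.18);print("win",w,"col",k,"lug",l,np.linalg.norm((l-k)[:2]),ang(k,l)-yaw,"yaw",ang(w,k)-90)
g=A(483,226,.138);b=A(415,243,.138);print("flat",g,"bar",b,np.linalg.norm(g-b),ang(b,g))
for p in(w,k,g,b): print(px(s,p))
E
```

```text
corners [[ 0.686  0.215  0.13 ]
 [ 0.65  -0.074  0.13 ]
 [ 0.454 -0.049  0.13 ]
 [ 0.49   0.243  0.13 ]] [np.float64(0.198), np.float64(0.291), np.float64(0.197), np.float64(0.295)]
[0.57004181 0.0836016  0.13      ] -7.779915536690644 -7.152575448187747
pred win [0.55921235 0.00433797 0.13      ] col [0.57748706 0.13809534 0.13      ]
win [0.5617662  0.00805172 0.13      ] col [0.57752735 0.14008801 0.164     ] lug [0.51868074 0.18626316 0.18      ] 0.07480019049857145 149.6597182191937 yaw -6.807178049707645
flat [ 0.54419348 -0.31764572  0.138     ] bar [ 0.50888416 -0.1727617   0.138     ] 0.1491245361137294 -76.30358059531079
(np.float64(329.488632378694), np.float64(236.69648635341767))
(np.float64(304.9257935682407), np.float64(195.17120026863742))
(np.float64(409.68019036349006), np.float64(326.8162933510522))
(np.float64(356.92310250835163), np.float64(291.3228301333689))
```

```bash
python3 -m pendant '{"travel":[[15,29,6],[15,29,6],[15,29,6],[15,29,6],[15,29,6],[15,29,6],[15,29,6],[15,29,6],[15,29,6],[15,29,6],[15,29,6],[15,29,4]],"delta_rot":[[0,0,0.091],[0,0,0.091],[0,0,0.091],[0,0,0.091],[0,0,0.091],[0,0,0.091],[0,0,0.091],[0,0,0.091],[0,0,0.091],[0,0,0.091],[0,0,0.091],[0,0,0.091]]}' 50 40
python3 -m pendant '{"travel":[[15,29,0],[15,29,0],[15,29,0],[15,29,0],[15,29,0],[15,29,0],[15,29,0],[15,29,0],[15,29,0],[15,29,0],[15,29,0],[5,35,0],[0,0,0],[0,0,0]],"delta_rot":[[0,0,0.091],[0,0,0.091],[0,0,0.091],[0,0,0.091],[0,0,0.091],[0,0,0.091],[0,0,0.091],[0,0,0.091],[0,0,0.091],[0,0,0.091],[0,0,0.091],[0,0,0.09],[0,0,0],[0,0,0]]}'
python3 - <<'E'
from h import *
m=eyes.camera_model("wrist");cv2.imwrite("pics/w1.png",eyes.get_image("wrist")[:,:,::-1])
print({k:(np.round(v,4).tolist() if k=="pose" else v) for k,v in m.items()})
for p in [(.578,.139,.164),(.526,.18,.18),(.561,.006,.13)]: print(px(m,p))
E
```

```text
time_s: 1.1
position: [0.3412, -0.1764, 0.3017]
tool_rot: [[0.0, 0.984, -0.177], [-0.0, -0.177, -0.984], [-1.0, 0.0, 0.0]]
ft_force: [0.9, -0.6, -0.4]
grip_width: 0.0501
time_s: 2.27
position: [0.5107, 0.1774, 0.3005]
tool_rot: [[-0.001, 0.613, 0.79], [-0.0, 0.79, -0.613], [-1.0, -0.001, -0.001]]
ft_force: [-0.2, -0.3, -0.6]
grip_width: 0.0497
{'vfov': 66.43553645531665, 'cx': 318.31540402593913, 'cy': 239.63800607403365, 'pose': [[0.6132, -0.7579, -0.2226, 0.4532], [0.79, 0.5877, 0.1748, 0.2214], [-0.0017, -0.283, 0.9591, 0.4446], [0.0, 0.0, 0.0, 1.0]]}
(np.float64(332.3323027739622), np.float64(314.47421653227445))
(np.float64(334.6860188126682), np.float64(245.69704704274037))
(np.float64(213.89897424892774), np.float64(359.88837139505847))
```

View pics/w1.png

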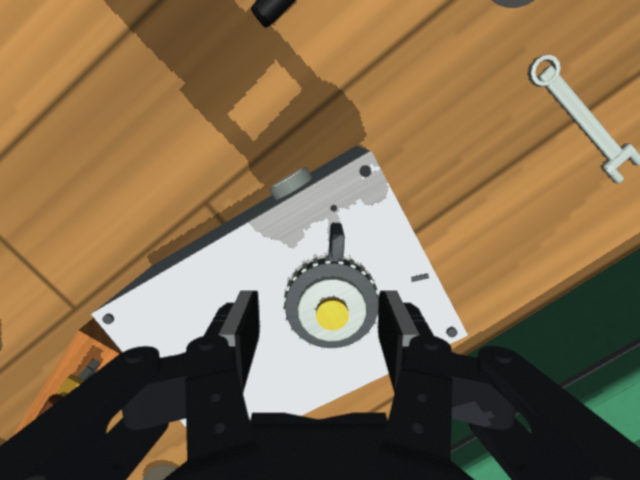

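```bash
python3 - <<'E'
from h import *
m=eyes.camera_model("wrist");k=at(m,332,314.5,.164);l=at(m,337,246,.18);d=at(m,333,208,.13);e1,e2=at(m,412,280,.13),at(m,428,276,.13)
print(k,l,d,np.linalg.norm((l-k)[:2]),ang(k,l),ang(k,d),ang(k,e1),ang(k,e2),ang(e1,e2),np.linalg.norm((e2-k)[:2]))
s=env.observe();print(s["position"],ang([0,0],s["tool_rot"][:2,1]))
E
```

```text
[0.5779078  0.13742496 0.164     ] [0.5273514 0.180056  0.18     ] [0.51145365 0.19067009 0.13      ] 0.06613134400742077 139.86117346024446 141.29721154406505 65.13025768788128 65.51167918354949 67.46991985271843 0.09200345169509204
[0.51061633 0.17631975 0.30079271] 52.1054656845302
```

```bash
python3 -m pendant '{"travel":[[5.5,1.2,-24],[5.5,1.2,-24],[5.5,1.3,-24],[0,0,-24],[0,0,-24],[0,0,-24],[0,0,0],[0,0,0],[0,0,0],[0,0,0],[0,0,0],[0,0,0]],"delta_rot":[[0,0,-0.038],[0,0,0],[0,0,0],[0,0,0],[0,0,0],[0,0,0],[0,0,0],[0,0,0],[0,0,0],[0,0,0],[0,0,0],[0,0,0]]}' 40
python3 -m pendant '{"travel":[[0,0,0],[0,0,0],[0,0,0],[0,0,0],[0,0,0],[0,0,0]],"delta_rot":[[0,0,0],[0,0,0],[0,0,0],[0,0,0],[0,0,0],[0,0,0]]}' 0 30
python3 - <<'E'
from h import *
k=np.array([.578,.138]);p=env.observe()["position"][:2];print(p,np.linalg.norm(p-k),ang(k,p))
# 75deg in 15 rows of -5deg about axis, start ideal
t0=ang(k,p);r=.066
a=np.radians(t0-5*np.arange(16));q=k+r*np.c_[np.cos(a),np.sin(a)];print(np.round(np.diff(q,axis=0)*1e3,1).tolist())
E
```

```text
time_s: 3.32
position: [0.5277, 0.1797, 0.1583]
tool_rot: [[0.002, 0.644, 0.765], [0.0, 0.765, -0.644], [-1.0, 0.001, 0.001]]
ft_force: [0.0, 0.7, 0.0]
grip_width: 0.0398
time_s: 3.82
position: [0.5277, 0.1802, 0.1577]
tool_rot: [[0.001, 0.644, 0.765], [0.001, 0.765, -0.644], [-1.0, 0.001, 0.0]]
ft_force: [2.3, 5.0, 3.3]
grip_width: 0.0091
[0.52766863 0.18021329] 0.06569024686580675 140.013188675136
[[3.9, 4.2], [4.2, 3.9], [4.6, 3.5], [4.9, 3.1], [5.1, 2.7], [5.3, 2.2], [5.5, 1.7], [5.6, 1.2], [5.7, 0.8], [5.8, 0.3], [5.8, -0.2], [5.7, -0.8], [5.6, -1.2], [5.5, -1.7], [5.3, -2.2]]
```

```bash
python3 -m pendant '{"travel":[[3.9,4.2,0],[4.2,3.9,0],[4.6,3.5,0],[4.9,3.1,0],[5.1,2.7,0],[5.3,2.2,0],[5.5,1.7,0],[5.6,1.2,0],[5.7,0.8,0],[5.8,0.3,0],[5.8,-0.2,0],[5.7,-0.8,0],[5.6,-1.2,0],[5.5,-1.7,0],[0,0,0],[0,0,0]],"delta_rot":[[0,0,-0.0873],[0,0,-0.0873],[0,0,-0.0873],[0,0,-0.0873],[0,0,-0.0873],[0,0,-0.0873],[0,0,-0.0873],[0,0,-0.0873],[0,0,-0.0873],[0,0,-0.0873],[0,0,-0.0873],[0,0,-0.0873],[0,0,-0.0873],[0,0,-0.0873],[0,0,0],[0,0,0]]}'
python3 -m pendant '{"travel":[[1.6,-0.6,0],[1.6,-0.7,0],[1.6,-0.7,0],[0,0,0],[0,0,0]],"delta_rot":[[0,0,-0.025],[0,0,-0.025],[0,0,-0.025],[0,0,0],[0,0,0]]}'
```

```text
time_s: 5.15
position: [0.6013, 0.2006, 0.1577]
tool_rot: [[0.002, 0.939, -0.345], [0.003, -0.345, -0.939], [-1.0, 0.001, -0.003]]
ft_force: [2.9, 9.4, 2.6]
grip_width: 0.0097
time_s: 5.57
position: [0.6047, 0.1993, 0.1577]
tool_rot: [[-0.001, 0.911, -0.412], [0.003, -0.412, -0.911], [-1.0, -0.002, -0.002]]
ft_force: [-3.1, 10.1, 5.0]
grip_width: 0.0096
```

```bash
python3 -m pendant '{"travel":[[1.2,-0.2,0],[1.2,-0.2,0],[0,0,0],[0,0,0]],"delta_rot":[[0,0,-0.01],[0,0,-0.01],[0,0,0],[0,0,0]]}'
python3 - <<'E'
from h import *
m=eyes.camera_model("wrist");cv2.imwrite("pics/w2.png",eyes.get_image("wrist")[:,:,::-1])
p=env.observe()["position"][:2];print(ang(np.array([.578,.138]),p))
E
```

```text
time_s: 5.9
position: [0.6048, 0.1992, 0.1576]
tool_rot: [[-0.006, 0.903, -0.429], [0.003, -0.429, -0.903], [-1.0, -0.007, 0.0]]
ft_force: [-13.0, 9.2, 9.2]
grip_width: 0.0094
66.38656150584445
```

View pics/w2.png

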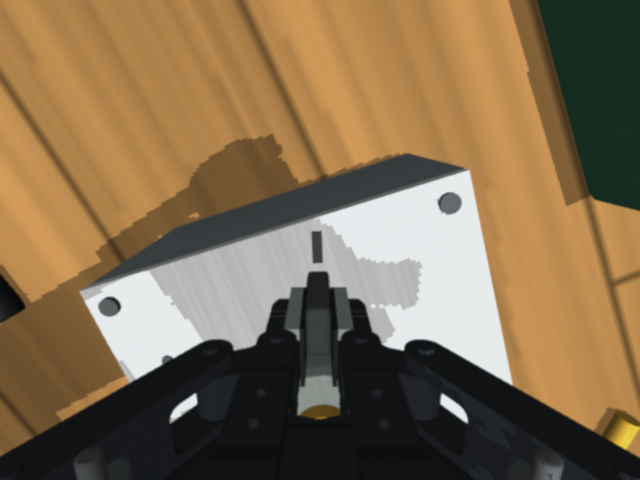

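The lug sits at the stop, in line with the long mark (the mark is at (317,247), the lug at (317,300)). The pose stopped advancing while the force rose. I'll release it and go to the handle.

```bash
python3 -m pendant '{"travel":[[0,0,0],[0,0,0],[0,0,0],[0,0,20],[0,0,38],[0,0,38],[0,0,38],[-4,-36,10],[-4,-36,0],[-4,-36,0],[-4,-36,0],[-4,-36,0],[-4,-36,0],[-4,-36,0]],"delta_rot":[[0,0,0],[0,0,0],[0,0,0],[0,0,0],[0,0,0],[0,0,0],[0,0,0],[0,0,0.07],[0,0,0.07],[0,0,0.07],[0,0,0.07],[0,0,0.07],[0,0,0.07],[0,0,0.07]]}' 40
python3 -m pendant '{"travel":[[-4,-36,0],[-4,-36,0],[-4,-36,0],[-4,-36,0],[-4,-36,0],[-4,-36,0],[-9,-36,0],[-4,-12,0],[0,0,0],[0,0,0]],"delta_rot":[[0,0,0.07],[0,0,0.07],[0,0,0.05],[0,0,0],[0,0,0],[0,0,0],[0,0,0],[0,0,0],[0,0,0],[0,0,0]]}' 55
python3 - <<'E'
from h import *
s=env.observe();m=eyes.camera_model("wrist");cv2.imwrite("pics/w3.png",eyes.get_image("wrist")[:,:,::-1])
cv2.imwrite("pics/top1.png",cv2.resize(eyes.get_image("top")[150:280,200:520,::-1],None,fx=2.5,fy=2.5))
print(s["position"],ang([0,0],s["tool_rot"][:2,1]),px(m,(.544,-.318,.138)),px(m,(.509,-.173,.138)))
E
```

```text
time_s: 7.12
position: [0.5792, -0.0571, 0.3012]
tool_rot: [[-0.0, 0.999, 0.046], [-0.0, 0.046, -0.999], [-1.0, -0.0, 0.0]]
ft_force: [1.4, -0.4, -0.7]
grip_width: 0.0401
time_s: 7.95
position: [0.5425, -0.3192, 0.301]
tool_rot: [[-0.0, 0.973, 0.23], [0.001, 0.23, -0.973], [-1.0, -0.0, -0.001]]
ft_force: [-0.2, 0.7, 0.1]
grip_width: 0.055
[ 0.54249669 -0.31916015  0.30099123] 13.313480810464327 (np.float64(321.37605695939874), np.float64(217.65426223032713)) (np.float64(320.78045057018545), np.float64(21.693518289544784))
```

View pics/w3.png

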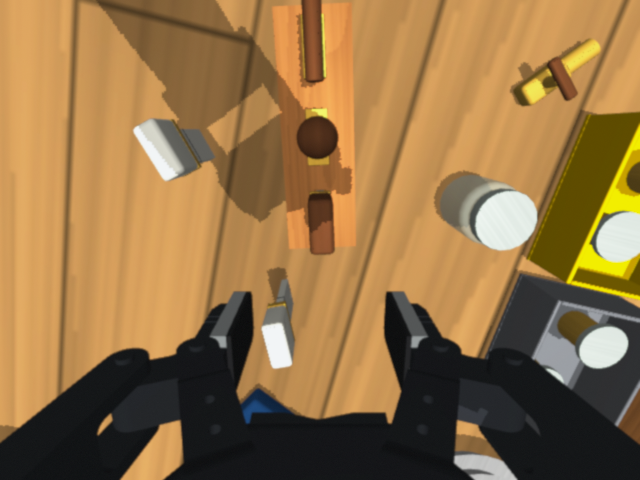

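View pics/top1.png

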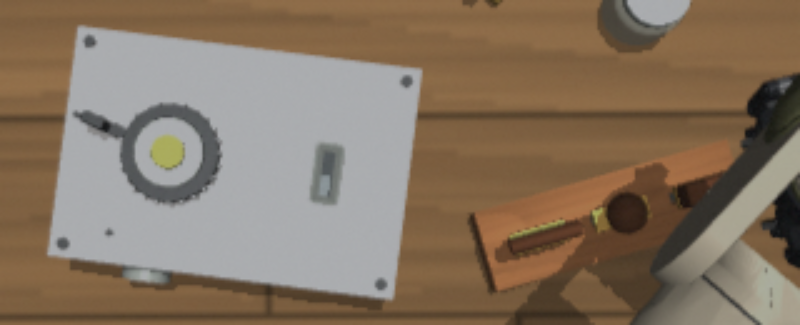

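```bash
python3 - <<'E'
from h import *
im=cv2.imread("pics/w3.png");m=eyes.camera_model("wrist")
print("col321",[(r,*im[r,321].tolist()) for r in range(184,262,3)])
print("row215",[(c,int(im[215,c,2])) for c in range(300,344,2)]);print("row245",[(c,int(im[245,c,2])) for c in range(300,344,2)])
b=at(m,317,137,.12);t=at(m,321,253,.138);u=at(m,321,197,.138);print(b,t,u,np.linalg.norm(t-b),np.linalg.norm(t-u))
E
```

```text
col321 [(184, 52, 98, 152), (187, 51, 97, 151), (190, 58, 83, 105), (193, 24, 54, 76), (196, 16, 28, 46), (199, 23, 36, 61), (202, 31, 51, 85), (205, 29, 53, 90), (208, 32, 53, 89), (211, 31, 53, 89), (214, 31, 53, 89), (217, 31, 53, 89), (220, 28, 52, 89), (223, 39, 69, 117), (226, 49, 84, 143), (229, 49, 86, 145), (232, 49, 85, 145), (235, 49, 85, 145), (238, 48, 84, 144), (241, 50, 85, 144), (244, 49, 85, 143), (247, 48, 84, 142), (250, 49, 85, 141), (253, 44, 75, 121), (256, 74, 128, 173), (259, 77, 131, 177)]
row215 [(300, 228), (302, 220), (304, 170), (306, 138), (308, 89), (310, 76), (312, 85), (314, 89), (316, 89), (318, 89), (320, 88), (322, 91), (324, 91), (326, 91), (328, 90), (330, 80), (332, 99), (334, 231), (336, 239), (338, 236), (340, 236), (342, 238)]
row245 [(300, 228), (302, 227), (304, 221), (306, 204), (308, 205), (310, 120), (312, 120), (314, 138), (316, 144), (318, 145), (320, 143), (322, 143), (324, 146), (326, 145), (328, 144), (330, 136), (332, 114), (334, 163), (336, 230), (338, 226), (340, 222), (342, 225)]
[ 0.52563482 -0.25291656  0.12      ] [ 0.5519098  -0.34797661  0.138     ] [ 0.54022314 -0.29940898  0.138     ] 0.100253623724783 0.04995390803774711
```

```bash
python3 -m pendant '{"travel":[[1.5,-2,-30],[1,-2,-30],[1,-0.5,-30],[0,0,-30],[0,0,-30],[0,0,-30],[0,0,-20],[0,0,0],[0,0,0],[0,0,0]],"delta_rot":[[0,0,0.01],[0,0,0],[0,0,0],[0,0,0],[0,0,0],[0,0,0],[0,0,0],[0,0,0],[0,0,0],[0,0,0]]}' 55
python3 -m pendant '{"travel":[[0,0,0],[0,0,0],[0,0,0],[0,0,0],[0,0,0],[0,0,0],[0,0,0]],"delta_rot":[[0,0,0],[0,0,0],[0,0,0],[0,0,0],[0,0,0],[0,0,0],[0,0,0]]}' 0 50
python3 -m pendant '{"travel":[[0,0,4],[0,0,8],[0,0,12],[0,0,18],[0,0,24],[0,0,24],[0,0,24],[0,0,24],[0,0,22],[0,0,10],[0,0,0],[0,0,0]],"delta_rot":[[0,0,0],[0,0,0],[0,0,0],[0,0,0],[0,0,0],[0,0,0],[0,0,0],[0,0,0],[0,0,0],[0,0,0],[0,0,0],[0,0,0]]}'
```

```text
time_s: 8.88
position: [0.5473, -0.3232, 0.1033]
tool_rot: [[0.002, 0.97, 0.242], [-0.002, 0.242, -0.97], [-1.0, 0.002, 0.002]]
ft_force: [1.3, 0.5, 0.3]
grip_width: 0.0548
time_s: 9.47
position: [0.5465, -0.3237, 0.1027]
tool_rot: [[0.001, 0.97, 0.241], [-0.001, 0.241, -0.97], [-1.0, 0.001, 0.002]]
ft_force: [-1.5, 1.2, 5.7]
grip_width: 0.0211
time_s: 10.47
position: [0.5461, -0.3233, 0.2714]
tool_rot: [[0.0, 0.97, 0.241], [-0.0, 0.241, -0.97], [-1.0, 0.0, 0.0]]
ft_force: [0.2, -0.2, -1.6]
grip_width: 0.0216
```

```bash
python3 -m pendant '{"travel":[[1.2,15,0],[1.2,25,0],[1.2,28,0],[1.2,28,0],[1.2,28,0],[1.2,28,0],[1.2,28,0],[1.2,28,0],[1.2,28,0],[1.2,28,0],[1.2,28,0],[1,22,0],[0.8,14,0],[0,0,0],[0,0,0],[0,0,-12],[0,0,-12],[0,0,0],[0,0,0]],"delta_rot":[[0,0,0.1],[0,0,0.1],[0,0,0.1],[0,0,0.1],[0,0,0.1],[0,0,0.1],[0,0,0.1],[0,0,0.1],[0,0,0.1],[0,0,0.1],[0,0,0.1],[0,0,0.1],[0,0,0],[0,0,0],[0,0,0],[0,0,0],[0,0,0],[0,0,0],[0,0,0]]}'
python3 - <<'E'
from h import *
s=env.observe();m=eyes.camera_model("wrist");im=eyes.get_image("wrist")[:,:,::-1];cv2.imwrite("pics/w4.png",im)
cv2.imwrite("pics/w4z.png",cv2.resize(im[200:440,200:440],None,fx=2.5,fy=2.5,interpolation=cv2.INTER_CUBIC))
p=s["position"];print(p,ang([0,0],s["tool_rot"][:2,1]),s["tool_rot"][:,0],px(m,(.561,.005,.13)),px(m,p-[0,0,.0947]))
im=eyes.get_image("side")[:,:,::-1];cv2.imwrite("pics/s4z.png",cv2.resize(im[120:300,240:440],None,fx=3,fy=3,interpolation=cv2.INTER_CUBIC))
E
```

```text
time_s: 12.05
position: [0.561, 0.0037, 0.2467]
tool_rot: [[-0.002, 0.128, 0.992], [0.0, 0.992, -0.128], [-1.0, -0.0, -0.002]]
ft_force: [0.1, 0.4, -0.0]
grip_width: 0.0215
[0.5609816  0.00365949 0.24668375] 82.64201130763719 [-1.97305837e-03  2.38411293e-04 -9.99998025e-01] (np.float64(320.92892540940096), np.float64(234.04640398467745)) (np.float64(319.1855678388783), np.float64(242.89209370664778))
```

View pics/w4z.png

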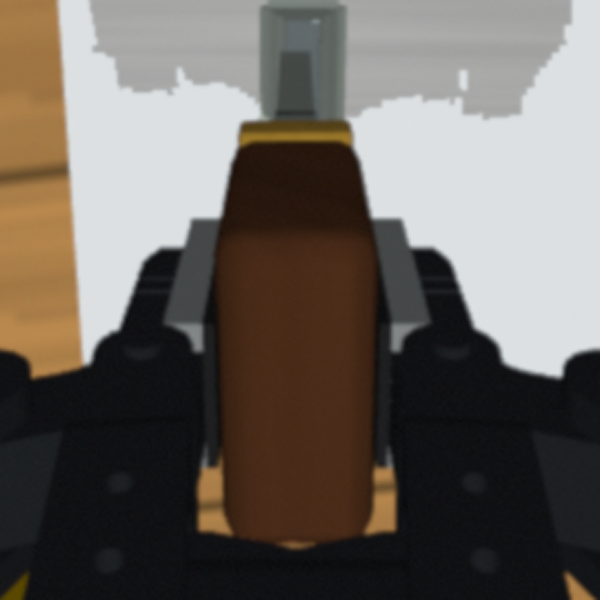

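```bash
python3 - <<'E'
from h import *
m=eyes.camera_model("wrist");g=cv2.imread("pics/w4.png");gg=cv2.cvtColor(g,6)
bx=np.array([np.cos(np.radians(-7.3)),np.sin(np.radians(-7.3)),0])
for r in(204,210,216,222,228,234,240,244):print(r,gg[r,300:342].tolist())
print("col319",[(r,int(gg[r,319])) for r in range(196,252)])
print("lip",at(m,321.2,202,.136),at(m,321.2,202,.136)+.026*bx)
f=at(m,318.4,221,.152);print("foot",f,f+.018*bx, "tcp",env.observe()["position"])
E
```

```text
204 [167, 167, 164, 152, 126, 113, 110, 107, 101, 94, 91, 89, 89, 88, 89, 88, 89, 89, 89, 89, 89, 89, 89, 89, 89, 89, 89, 89, 90, 89, 89, 91, 94, 97, 101, 107, 113, 121, 138, 159, 165, 165]
210 [172, 173, 171, 157, 127, 114, 111, 108, 106, 103, 105, 106, 106, 102, 100, 103, 104, 104, 103, 104, 103, 104, 102, 104, 105, 105, 106, 102, 97, 98, 100, 99, 98, 98, 102, 108, 115, 123, 142, 165, 171, 171]
216 [171, 171, 168, 155, 126, 114, 111, 108, 105, 103, 104, 106, 105, 102, 100, 101, 102, 103, 103, 103, 104, 103, 104, 104, 103, 103, 101, 96, 94, 99, 100, 99, 98, 98, 102, 109, 115, 126, 147, 164, 169, 169]
222 [168, 168, 166, 153, 125, 114, 111, 108, 105, 102, 102, 98, 83, 75, 72, 72, 71, 72, 72, 71, 72, 72, 73, 78, 90, 100, 100, 97, 98, 100, 101, 99, 97, 98, 103, 110, 117, 126, 146, 162, 166, 166]
228 [171, 171, 168, 155, 125, 114, 111, 108, 105, 101, 100, 92, 76, 70, 70, 70, 70, 70, 70, 70, 70, 71, 71, 73, 82, 97, 98, 97, 97, 100, 100, 98, 98, 100, 104, 113, 118, 132, 156, 169, 171, 171]
234 [170, 170, 168, 155, 125, 113, 111, 108, 105, 101, 97, 86, 73, 71, 71, 70, 71, 71, 69, 71, 70, 6
[... 611 characters left out ...]
, 88), (207, 91), (208, 98), (209, 102), (210, 104), (211, 104), (212, 104), (213, 104), (214, 103), (215, 103), (216, 103), (217, 103), (218, 102), (219, 100), (220, 89), (221, 77), (222, 71), (223, 71), (224, 70), (225, 70), (226, 70), (227, 70), (228, 70), (229, 70), (230, 71), (231, 70), (232, 71), (233, 71), (234, 71), (235, 70), (236, 70), (237, 71), (238, 71), (239, 70), (240, 71), (241, 70), (242, 71), (243, 67), (244, 55), (245, 51), (246, 64), (247, 68), (248, 66), (249, 65), (250, 68), (251, 70)]
lip [0.53712269 0.00849545 0.136     ] [0.56291195 0.00519177 0.136     ]
foot [0.5467041  0.00526352 0.152     ] [0.5645582  0.00297636 0.152     ] tcp [0.56145007 0.00391158 0.24781189]
```

View pics/s4z.png

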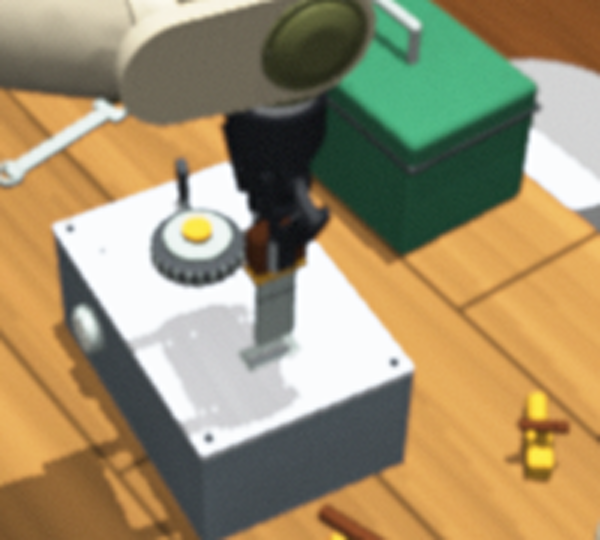

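```bash
python3 - <<'E'
from h import *
m=eyes.camera_model("wrist")
R=np.array([[np.cos(a:=np.radians(-7.3)),-np.sin(a)],[np.sin(a),np.cos(a)]])
p=env.observe()["position"][:2]
f=lambda u,v,z,o:print(np.round(((at(m,u,v,z)[:2]-p)@R+[o,0])*1e3,1))
f(320.9,203,.136,24);f(320.9,207.7,.13,19);f(320.9,200.3,.136,26)
print("foot");[f(318,v,z,18) for v in(220.3,221) for z in(.15,.153)]
E
```

```text
[2.3976e+04 1.2000e+00]
[1.89806e+04 1.30000e+00]
[2.59741e+04 1.20000e+00]
foot
[ 1.79852e+04 -8.00000e-01]
[ 1.79845e+04 -8.00000e-01]
[ 1.79857e+04 -8.00000e-01]
[ 1.7985e+04 -8.0000e-01]
```

```bash
python3 -m pendant '{"travel":[[-1.1,1.1,0],[-1.1,1.2,0],[0,0,-6],[0,0,-5],[0,0,0],[0,0,0]],"delta_rot":[[0,0,0],[0,0,0],[0,0,0],[0,0,0],[0,0,0],[0,0,0]]}'
python3 - <<'E'
from h import *
m=eyes.camera_model("wrist");g=eyes.get_image("wrist")[:,:,::-1];cv2.imwrite("pics/w5.png",g);gg=cv2.cvtColor(g,6)
cv2.imwrite("pics/w5z.png",cv2.resize(g[180:270,270:370],None,fx=6,fy=6,interpolation=cv2.INTER_CUBIC))
print(env.observe()["position"])
for r in(216,222,228,234):print(r,gg[r,298:344].tolist())
print("col319",[(r,int(gg[r,319])) for r in range(190,252)])
E
```

```text
time_s: 12.65
position: [0.5589, 0.0069, 0.2359]
tool_rot: [[-0.001, 0.127, 0.992], [0.0, 0.992, -0.127], [-1.0, 0.0, -0.001]]
ft_force: [-0.8, 0.3, -0.5]
grip_width: 0.0211
[0.5590384  0.00685963 0.23616056]
216 [155, 126, 113, 112, 108, 105, 103, 103, 105, 105, 104, 102, 100, 102, 103, 103, 102, 102, 102, 103, 102, 102, 102, 102, 103, 102, 100, 99, 100, 99, 97, 97, 101, 107, 113, 118, 131, 155, 167, 170, 170, 170, 169, 170, 169, 169]
222 [155, 126, 114, 112, 109, 105, 103, 104, 105, 106, 103, 101, 98, 95, 82, 73, 72, 71, 72, 72, 71, 72, 72, 72, 72, 78, 87, 97, 100, 99, 97, 96, 100, 107, 114, 119, 136, 162, 170, 170, 170, 170, 170, 170, 170, 170]
228 [154, 129, 115, 112, 108, 105, 103, 103, 105, 105, 103, 100, 95, 87, 75, 70, 70, 70, 70, 70, 70, 71, 71, 69, 71, 73, 82, 95, 101, 99, 97, 98, 100, 107, 114, 119, 134, 156, 163, 163, 163, 163, 163, 163, 162, 163]
234 [157, 132, 116, 112, 108, 104, 102, 104, 105, 105, 104, 99, 93, 83, 73, 71, 71, 70, 70, 70, 70, 69, 70, 70, 71, 71, 79, 91, 99, 98, 98, 97, 102, 109, 116, 124, 142, 163, 170, 170, 170, 170, 170, 169, 169, 171]
col319 [(190, 169), (191, 166), (192, 164), (193, 164), (194, 165), (195, 167), (196, 169), (197, 170), (198, 169), (199, 168), (200, 168), (201, 167), (202, 167), (203, 166), (204, 164), (205, 153), (206, 136), (207, 127), (208, 122), (209, 109), (210, 94), (211, 87), (212, 88), (213, 88), (214, 92), (215, 100), (216, 102), (217, 103), (218, 102), (219, 100), (220, 89), (221, 77), (222, 72), (223, 71), (224, 70), (225, 70), (226, 70), (227, 70), (228, 71), (229, 70), (230, 70), (231, 70), (232, 70), (233, 71), (234, 69), (235, 70), (236, 71), (237, 70), (238, 70), (239, 71), (240, 70), (241, 70), (242, 70), (243, 67), (244, 56), (245, 51), (246, 62), (247, 68), (248, 66), (249, 66), (250, 67), (251, 69)]
```

View pics/w5z.png

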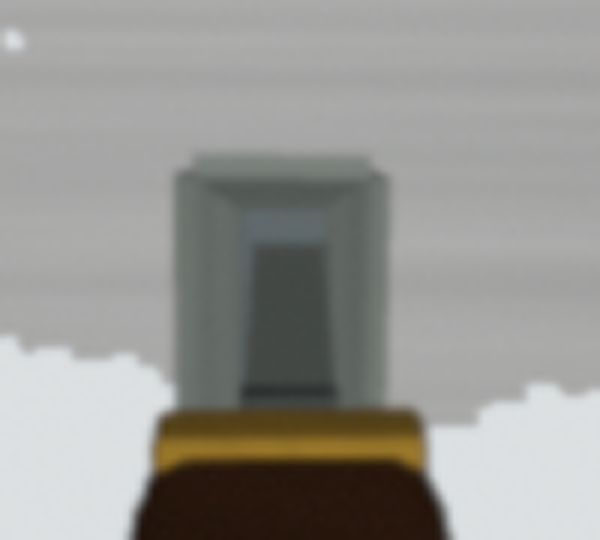

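```bash
python3 - <<'E'
from h import *
m=eyes.camera_model("wrist")
R=np.array([[np.cos(a:=np.radians(-7.3)),-np.sin(a)],[np.sin(a),np.cos(a)]])
p=env.observe()["position"][:2]
f=lambda u,v,z,o:print(np.round((at(m,u,v,z)[:2]-p)@R*1e3+[o,0],1))
f(316.9,209.5,.136,24);f(317.4,214.5,.13,19);f(316.9,206.5,.136,26)
print("foot");[f(318,v,z,18) for v in(220.3,221) for z in(.14,.143)]
E
```

```text
[ 2.1 -1.5]
[ 1.9 -1.2]
[ 2.1 -1.5]
foot
[ 2.7 -0.8]
[ 2.  -0.8]
[ 3.2 -0.8]
[ 2.5 -0.8]
```

```bash
python3 -m pendant '{"travel":[[-0.5,-0.5,-2],[0,0,-4],[0,0,-4],[0,0,-4],[0,0,-4],[0,0,-4],[0,0,0],[0,0,0],[0,0,0]],"delta_rot":[[0,0,0],[0,0,0],[0,0,0],[0,0,0],[0,0,0],[0,0,0],[0,0,0],[0,0,0],[0,0,0]]}'
python3 -c "
from h import *
print(env.observe()['wrist_torque'])"
```

```text
time_s: 13.45
position: [0.5586, 0.0064, 0.2145]
tool_rot: [[0.0, 0.127, 0.992], [-0.0, 0.992, -0.127], [-1.0, -0.0, 0.0]]
ft_force: [0.8, -0.8, -1.2]
grip_width: 0.0217
[-0.06829414  0.01284065  0.03603351]
```

```bash
python3 -m pendant '{"travel":[[0,0,-4],[0,0,-4],[0,0,-4],[0,0,-4],[0,0,-4],[0,0,-4],[0,0,-4],[0,0,-4],[0,0,-4],[0,0,-4],[0,0,0],[0,0,0],[0,0,0],[0,0,0]],"delta_rot":[[0,0,0],[0,0,0],[0,0,0],[0,0,0],[0,0,0],[0,0,0],[0,0,0],[0,0,0],[0,0,0],[0,0,0],[0,0,0],[0,0,0],[0,0,0],[0,0,0]]}'
python3 - <<'E'
from h import *
print(env.observe()['wrist_torque'])
g=eyes.get_image("wrist")[:,:,::-1];a=cv2.resize(g[190:290,260:380],None,fx=5,fy=5,interpolation=cv2.INTER_CUBIC)
m=eyes.camera_model("side");p=env.observe()["position"];c=px(m,[p[0],p[1],.14]);print(c,px(m,[p[0],p[1],.15]))
h=eyes.get_image("side")[:,:,::-1];u,v=map(int,c);b=h[v-50:v+50,u-40:u+40]
b=cv2.resize(b,None,fx=5,fy=5,interpolation=cv2.INTER_CUBIC)
out=np.hstack([a[:500],b]);out=cv2.resize(out,None,fx=.8,fy=.8);print(out.shape);cv2.imwrite("pics/f6.png",out)
E
```

```text
time_s: 14.62
position: [0.5587, 0.0063, 0.1746]
tool_rot: [[0.0, 0.127, 0.992], [-0.0, 0.992, -0.127], [-1.0, -0.0, 0.0]]
ft_force: [0.3, 0.3, -1.5]
grip_width: 0.0213
[0.0379221  0.00329533 0.04842363]
(np.float64(328.92801216280714), np.float64(235.01830438835484)) (np.float64(328.9630327106948), np.float64(232.37261891396437))
(400, 800, 3)
```

View pics/f6.png

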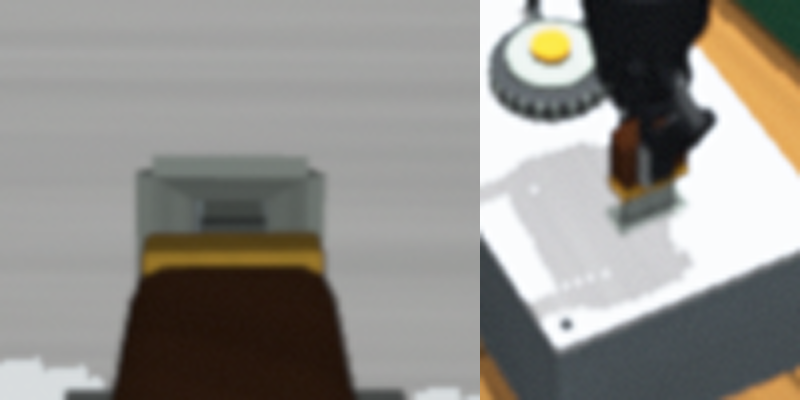

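```bash
python3 - <<'E'
from h import *
from scipy.optimize import fsolve
m=eyes.camera_model("wrist");p=env.observe()["position"];bx=np.array([np.cos(a:=np.radians(-7.3)),np.sin(a)])
P=lambda x,z:px(m,[*(p[:2]+x*bx),z])[1]
for rf,rl in((220.3,244.7),(219.8,244.7),(220.8,244.7),(220.3,244.2)):
    print((rf,rl),fsolve(lambda v:[P(v[0],v[1])-rf,P(v[0],v[1]+.055)-rl],[-.016,.08]))
print(p[2]-.0947)
x=-.0155;print([ (z,round(P(x,z),1)) for z in(.13,.135,.14)])
E
```

```text
(220.3, 244.7) [-0.01540443  0.07921608]
(219.8, 244.7) [-0.01687209  0.08392757]
(220.8, 244.7) [-0.01387536  0.07430746]
(220.3, 244.2) [-0.0144612   0.07528443]
0.07982100138712628
[(0.13, np.float64(242.2)), (0.135, np.float64(245.0)), (0.14, np.float64(247.9))]
```

```bash
python3 -m pendant '{"travel":[[0,0,-2],[0,0,-2],[0,0,-0.7],[0,0,0],[0,0,0],[0,0,0],[0,0,0],[0,0,0],[0,0,0]],"delta_rot":[[0,0,0],[0,0,0],[0,0,0],[0,0,0],[0,0,0],[0,0,0],[0,0,0],[0,0,0],[0,0,0]]}'
python3 - <<'E'
from h import *
s=env.observe();print(s["wrist_torque"],s["position"],np.abs(s["qvel"]).max())
w=eyes.get_image("wrist")[:,:,::-1];t=eyes.get_image("top")[:,:,::-1]
a=cv2.resize(w[190:290,260:380],None,fx=4,fy=4,interpolation=cv2.INTER_CUBIC)
b=cv2.resize(t[140:340,90:560],(798,340));o=np.zeros((600,798,3),np.uint8);o[:340]=b;o[340:,:480]=a[:260];cv2.imwrite("pics/f7.png",o)
E
```

```text
time_s: 15.47
position: [0.5586, 0.0064, 0.1697]
tool_rot: [[0.0, 0.127, 0.992], [-0.0, 0.992, -0.127], [-1.0, 0.0, 0.0]]
ft_force: [0.4, -0.4, -1.6]
grip_width: 0.0215
[-0.00204241 -0.01132413 -0.04372566] [0.55857026 0.0063506  0.16967445] 0.09455578989266715
```

View pics/f7.png

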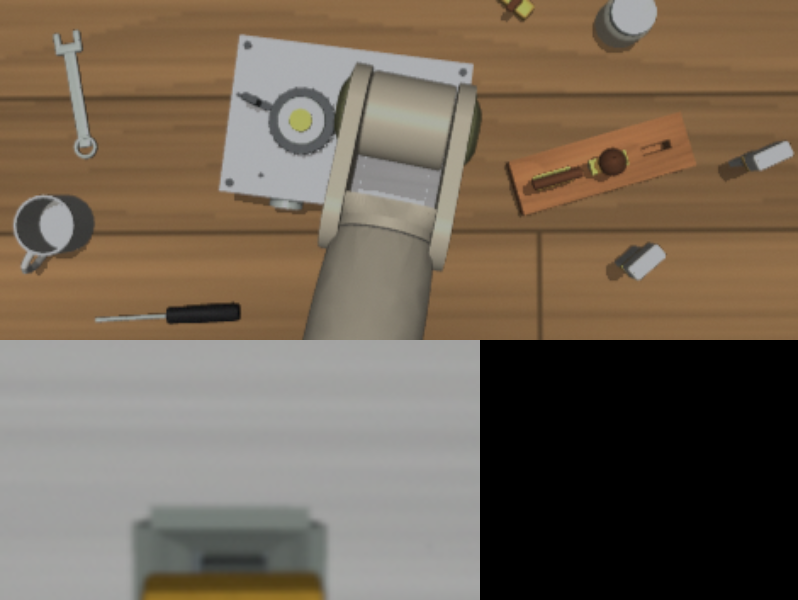

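The collar is locked with its lug in line with the mark. The dark line on the tang is at slot level, the other objects haven't moved, and the force is only the handle's weight.

```bash
python3 -c "
from rig import close_job
print(close_job())"
```

```text
the job is handed in; nothing more can be done
None
```

The job is done and handed in at about 15.6 s of the 58 s allowed; no verdict was reported.

- **Collar:** I turned it clockwise by the lug to its hard stop. The tool stopped moving while the push rose to about 15 N. The last top view shows the lug still in line with the locked mark after release.
- **Handle:** I took the flat-grip handle from the rack and passed its tang down through the window. The arm is still holding it there.
    - **Depth:** The foot is about 75 mm above the bench, which puts the dark line level with the top plate to about 1 mm. Two separate estimates, from the lift height and from the wrist camera, agreed to 0.6 mm. The camera one was coarse, about ±4 mm.
    - **Fit:** The wrist force was 1.6 N, roughly the handle's own weight. Sideways forces were under 0.5 N and torques under 0.05 N m, so it isn't being forced against the window.
    - **Upright:** The tool is vertical, but the camera put the tang's foot 2–3 mm off the tool axis along the slot. I corrected for that before inserting. It could mean a tilt in the grip of up to about 1.5°, which I did not measure directly.
- **Other things:** The ball and bar handles, white look-alikes, mug, wrench and screwdriver look where they were. The jar and tap are only partly in that last view.

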